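Unlock an encoder wheel and spin it by hand to check that it runs free

ROBOT

A 6-joint arm with a two-finger parallel gripper is mounted at the origin on a cart in front of the work surface, level with it; the furniture and walls round the work are solid. World frame = base frame: x ahead of the robot, y to its left, z up, the work surface at z = 0. Lengths are in m, angles in rad, forces in N, time in s.
With the tool pointing down it reaches from about 0.275 to 0.825 m from the base axis. Payload 5.2 kg.
Tool frame: the origin (TCP) lies midway between the tips of the shut fingers; the grasp point (between the pads) lies 19 mm behind it; z points along the fingers, y is the line along which they close (so a half turn about z gives the same grasp; the last joint's range is limited). The gripper opens to 93 mm and grips with 3 to 60 N. Pads are 15 mm wide; open, the fingers measure 128 mm over their backs; the gripper's body (75 mm by 188 mm) begins 65 mm behind the grasp point.
Start: joints at [-1.401, 0.259, 1.535, -0, 1.348, -0.203], TCP at [0.2, -0.512, 0.189] pointing down, gripper open.
Joint ranges: [-3.14, 3.14], [-0.91, 2.08], [0.19, 2.58], [-1.22, 4.36], [0.22, 2.71], [-3.12, 3.12]. Speed limits (rad/s): [2.57, 2.57, 3.14, 3.14, 3.14, 3.14].

INTERFACE

Orientations are given as a unit quaternion [x, y, z, w].
In Python, from bench import arm gives the robot as it stands.
- The arm moves only by the shell command python3 -m jog 'ROWS' [OPENING]. ROWS is text: rows parted by semicolons, each of 4 numbers parted by spaces: the shift along the tool's x, y, z in cm, then the turn about the tool's z in degrees. A call has 1 to 8 rows; each row shifts and turns the commanded pose from where the row before left it, along the tool's axes as they then stand; what a row does not reach is not made up. A row lasts 1/10 s, in which the tool goes at most 50 mm and 8.59 degrees, less where a joint would pass 70% of its speed; a pose out of reach is approached as far as the arm can. A call is refused whole if a number of a shift passes 5 or a number of a turn 8.59, either way. A call with a gripper value outside its range is refused whole. OPENING is the finger opening in cm, from 0 to 9.3, set as the call begins (- or left out, the last holds). The fingers move at their own pace and stop on an object; the grip force is fixed at half the most. Time passes only in rows, so rows that do not move let the fingers close. It gives the time, the measured TCP pose, the force, the opening and the grip force at its end, in the units of the state.
- arm.get_state(): the state, without advancing time (a new reading comes with each control period).
- arm.capture(name): name is "scene" or "top" or "wrist"; returns the picture (384x512x3 uint8, blue, green, red); there is no depth.
- arm.camera_params(name): a dict with "K" (3x3 intrinsics, pixels), "k1" (the pictures are not rectified: a ray, as slopes to the right and down, at radius r is drawn at 1 + k1 r^2 times it, then the intrinsics apply), "eye" and "orientation" of the camera in the world; the wrist camera has in their place "hand_eye" (4x4, takes a point from camera to tool coordinates, whose origin is the TCP and whose axes are the flange's). Camera axes: x right, y down, z forward; pixel columns grow to the right and rows downward; lengths in m; the calibration is good to about 2 mm. A picture is of the moment at which its call begins: read the wrist's pose just before it. camera_params takes no time and is no camera call.
- arm.sign_off(): hands the job in; it is judged then, once.
Trained networks look in the newest picture that a camera, given by its name, has taken for a name from the list of things; names that differ only in an ending like _2 or _b are one class to them, and where a whole thing is asked for, a point or a joint stands for the part that bears it (a point fixed in the world has none). Each returns a list of dicts, best first, with "conf" (0 to 1); they miss things now and then, are a little off and sometimes report something else, mostly with a low value. They report only what shows in the picture. A call takes as long as a camera call. They do not tell look-alikes from the thing itself.
- arm.recognise(camera, label): "bbox" ([left, top, right, bottom] in pixels, round what is visible of it).
The state is a dict: "clock": time; "q": joint angles; "joint_vel": joint speeds; "effort": joint torques, N m; "eef_pos": TCP position; "tool_rot": TCP orientation; "contact_force": force on the tool from outside, world axes, zero at the start; "moment": the same for the moment, N m; "width": finger opening in m; "grasp_force": force on a finger pad.
Only numpy, scipy, OpenCV 4.12 (cv2) and the standard library are available. Lean on these libraries where they do the work, as an engineer would, in place of code of your own. Each camera call takes 0.05 s, during which the arm holds its last target. There are 200 camera calls.

TASK

Pull the lock pin straight up out of the encoder wheel's stand and put it fully down into the hole of the small pin rest, upright. Then check that the wheel runs free: lay a fingertip lightly on its flat face and carry it round by at least one full turn, either way, never pressing hard, and let go of it at rest. Leave the things around undisturbed.

Things in the scene. Friction and masses are not known exactly. Their poses are not given: they have to be found in the camera images.
- stand: Grey square base block 110 x 110 x 24 mm, bolted down, with the encoder wheel on an upright spindle at its centre; origin on the underside at the centre: the wheel's axis is the vertical through it. The wheel's height is set by a collar and differs each time: its top face is anywhere from 46 to 62 mm above this origin, not measured; it has to be felt or seen.
- lock_hole (a point): Centre of the mouth of the hole in the stand's top in which the lock pin stands at the start: 10 mm diameter, 18 mm deep, 46 mm from the wheel's axis towards the stand's own -x, 24 mm above the table, below the wheel's notch.
- wheel (a joint): Encoder wheel: flat level bare aluminium disc, 100 mm across, 6 mm thick; top plain but for fine ticks at the rim and a 1.5 mm high screw head 14 mm across in the middle. The lock pin stands in the one rim notch (10 mm wide and deep) and blocks it. Value: angle in rad, anticlockwise from above positive, about 0 at the start, counts on over full turns without limit.
- wheel_axis (a point): Point on the wheel's axis at table height. The wheel's seal drags with about 0.05 N m: a fingertip 30 mm from the axis must drag with about 2 N; the wheel stops at once when let go. A finger carried round slips by up to a third, so watch the notch. The disc is sprung along its axis and sinks 0.25 mm for each newton pressed on it. A press of 3 to 8 N is right; over 15 N is too hard.
- pin: Lock pin, upright, 86 mm long, about 40 g: steel shank 7 mm in diameter with a tapered foot, from 64 mm to 86 mm up a black knurled head 16 mm in diameter to grasp. Origin at the centre of the foot, z up along the shank. At the start the foot stands 6 mm above the table in the stand's hole; it must be lifted by at least 60 mm to be clear of the wheel.
- rest: Pin rest: fixed bare aluminium block 36 x 36 x 40 mm with one vertical hole of 10 mm diameter, 30 mm deep, in the middle of its top. Origin on its underside at the centre.
- rest_hole (a point): Centre of the mouth of the pin rest's hole, 40 mm above the table. A pin fully down has its foot 30 mm below this point.
- lens_box: Bystander: round white lens box 44 mm across, 18 mm high; origin at the centre of its underside.
- screw_tin: Bystander: flat round tin 62 mm across, 24 mm high; origin at the centre of its underside.
- brick_orange: Bystander: toy brick 16 x 32 x 11 mm; origin at the centre of its underside.
- lens_tube: Bystander: black lens tube 31 mm across, 28 mm high; origin at the centre of its underside.
- usb_stick: Bystander: usb stick 18 x 50 x 8 mm; origin at the centre of its underside.
- solder_spool: Bystander: spool of solder wire 45 mm across, 34 mm high; origin at the centre of its underside.
Mind the look-alikes: they are no part of the job. What is shaped like the pin but orange or pink is not meant.

How it is judged:
On the way, in this order (a step that is already met when the one before it is completed fails the run):
1. the lock pin stands fully down in the pin rest, let go (horizontal distance between pin and rest_hole below 0.005 m and z of pin in the frame of rest_hole below -0.025 m and angle between pin's own z axis and vertical below 0.2 rad and contact force between the fingers and pin below 0.1 N), for 0.2 s.
2. the wheel has been turned by one full turn ((value of joint wheel above 6.2 rad or value of joint wheel below -6.2 rad)), for 0.1 s.
At the end, for the whole second after the job is handed in: The lock pin stands upright in the pin rest's hole (within 5 mm of its axis, foot at least 25 mm below the mouth, tilt under 0.2 rad), at rest; the wheel has been turned by at least 6.2 rad, a full turn, from zero either way and stands still (horizontal distance between pin and rest_hole below 0.005 m and z of pin in the frame of rest_hole below -0.025 m and angle between pin's own z axis and vertical below 0.2 rad and (value of joint wheel above 6.2 rad or value of joint wheel below -6.2 rad) and linear speed of pin below 0.02 m/s and velocity of joint wheel between -0.05 and 0.05 rad/s); the robot touches nothing.
It fails at once if the wheel is pressed or pushed with more than 15 N (contact force between anything else and wheel above 15 N).
It fails at once if a bystander is moved by more than 20 mm (distance of any of lens_box, screw_tin, brick_orange, lens_tube, usb_stick, solder_spool from where it was at the start of the episode above 0.02 m).
It also fails if it takes over 72 s, if anything falls off the work surface, if the arm or the gripper's body presses on something with over 40 N, if the wrist force passes 120 N, or if a joint passes its speed limit or range.

## Working session

There is one attempt and no reset: what is moved stays moved. The work goes in short steps, Python scripts to look and compute and a shell command to move; the robot and the scene stay as the last step left them, time stands still between calls to the robot, and variables do not carry over. Pictures are saved under pics/ and viewed, at most 10 in all, crops included, and the job is handed in when it is done.

```bash
mkdir -p pics
cat > h.py <<'E'
import numpy as np, cv2
from bench import arm
from scipy.spatial.transform import Rotation as R
def pose(cam, st=None):
    p=arm.camera_params(cam)
    if cam=="wrist":
        st=st or arm.get_state(); T=np.eye(4); T[:3,:3]=R.from_quat(st["tool_rot"]).as_matrix(); T[:3,3]=st["eef_pos"]
        M=T@np.array(p["hand_eye"]); return p,M[:3,:3],M[:3,3]
    o=np.array(p["orientation"]); Rm=R.from_quat(o).as_matrix() if o.size==4 else o
    return p,Rm,np.array(p["eye"])
def ray(cam,uv,z,st=None):
    p,Rm,e=pose(cam,st);K=np.array(p["K"]);k=p["k1"]
    d=np.array([(uv[0]-K[0,2])/K[0,0],(uv[1]-K[1,2])/K[1,1]]);u=d.copy()
    for _ in range(20): u=d/(1+k*(u@u))
    w=Rm@np.array([u[0],u[1],1]); return e+w*(z-e[2])/w[2]
def proj(cam,P,st=None):
    p,Rm,e=pose(cam,st);K=np.array(p["K"]);c=Rm.T@(np.array(P)-e);u=c[:2]/c[2]
    u=u*(1+p["k1"]*(u@u)); return np.array([K[0,0]*u[0]+K[0,2],K[1,1]*u[1]+K[1,2]])
E
python3 - <<'E'
from h import *
st=arm.get_state(); print(st["tool_rot"])
ims=[]
for c in("scene","top"):
    im=arm.capture(c); ims.append(im); print(c,arm.camera_params(c))
    for l in("stand","wheel","pin","rest"):
        for d in arm.recognise(c,l)[:3]:
            b=d["bbox"]; print(l,round(d["conf"],2),np.round(b), ray(c,((b[0]+b[2])/2,(b[1]+b[3])/2),0.05)[:2].round(3))
v=np.vstack([ims[0],ims[1]])
cv2.imwrite("pics/a.png",cv2.resize(np.hstack(ims),(800,300))); cv2.imwrite("pics/top.png",ims[1]);cv2.imwrite("pics/scene.png",ims[0])
E
```

```text
[ 9.82678997e-01  1.85313701e-01  1.06428023e-05 -9.05546262e-04]
scene {'K': array([[379.89715777,   0.        , 258.74534358],
       [  0.        , 379.89715777, 190.5559497 ],
       [  0.        ,   0.        ,   1.        ]]), 'k1': -0.05169982459214955, 'eye': array([0.07150503, 0.00428743, 0.74043285]), 'orientation': array([ 0.83550642, -0.41478593,  0.15086055, -0.32729613])}
stand 0.69 [248. 210. 305. 270.] [0.468 0.277]
wheel 0.64 [256. 210. 301. 253.] [0.489 0.287]
pin 0.64 [252. 277. 259. 304.] [0.344 0.239]
pin 0.63 [209. 242. 220. 266.] [0.358 0.362]
pin 0.62 [267. 234. 272. 257.] [0.447 0.28 ]
rest 0.63 [217. 196. 234. 221.] [0.468 0.426]
top {'K': array([[482.74003642,   0.        , 265.18967563],
       [  0.        , 482.74003642, 190.74231948],
       [  0.        ,   0.        ,   1.        ]]), 'k1': -0.040886548768457244, 'eye': array([0.32178944, 0.38470864, 1.01791691]), 'orientation': array([ 0.72188404, -0.683838  ,  0.07360454, -0.07636357])}
wheel 0.57 [291. 185. 343. 241.] [0.49  0.286]
wheel 0.31 [210. 243. 242. 278.] [0.384 0.465]
pin 0.5 [322. 230. 328. 237.] [0.449 0.27 ]
rest 0.77 [226. 195. 253. 219.] [0.494 0.444]
```

View pics/top.png

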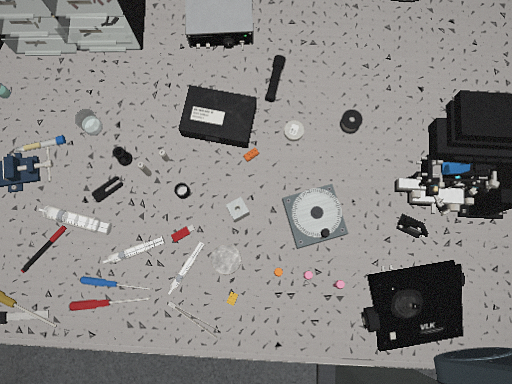

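View pics/scene.png

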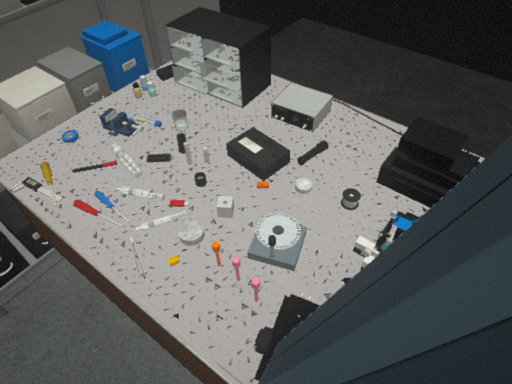

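The candidates in the top view are the black-headed pin in the stand at (325,233), and the look-alikes: orange (278,271), pink (308,275) and pink (340,284). I choose the black one. The rest is at (237,208). Next I'll check a close crop and compute positions.

Run:
```python
from h import *
im=cv2.imread("pics/top.png"); c=im[180:300,200:360]
cv2.imwrite("pics/crop.png",cv2.resize(c,(800,600),interpolation=cv2.INTER_CUBIC))
print("pin top",ray("top",(325,233.5),.092), "scene",ray("scene",(272,239),.09))
print("rest",ray("top",(238,208),.04),"scene",ray("scene",(225.5,201),.04))
print("axis",ray("top",(317,212),.055))
for uv in((278,271),(308,275),(340,284)): print(ray("top",uv,.086))
st=arm.get_state();print(st["eef_pos"],R.from_quat(st["tool_rot"]).as_matrix().round(3),arm.camera_params("wrist"))
```

```text
pin top [0.44344237 0.27412037 0.092     ] scene [0.44055628 0.2700189  0.09      ]
rest [0.49329388 0.44817795 0.04      ] scene [0.49140121 0.44743252 0.04      ]
axis [0.49111613 0.2871261  0.055     ]
[0.36751003 0.36098378 0.086     ]
[0.36301408 0.30349497 0.086     ]
[0.34929271 0.24206566 0.086     ]
[ 0.20035574 -0.51216664  0.18921621] [[ 0.931  0.364 -0.   ]
 [ 0.364 -0.931  0.   ]
 [ 0.    -0.    -1.   ]] {'K': array([[270.90366689,   0.        , 255.162167  ],
       [  0.        , 270.90366689, 187.96511546],
       [  0.        ,   0.        ,   1.        ]]), 'k1': -0.04474126851069318, 'hand_eye': array([[ 3.68689898e-04, -9.59301812e-01, -2.82382537e-01,
         7.90681128e-02],
       [ 9.99999892e-01,  2.73788773e-04,  3.75532399e-04,
        -8.91532116e-04],
       [-2.82935743e-04, -2.82382645e-01,  9.59301809e-01,
        -1.96055138e-01],
       [ 0.00000000e+00,  0.00000000e+00,  0.00000000e+00,
         1.00000000e+00]])}
```

View pics/crop.png

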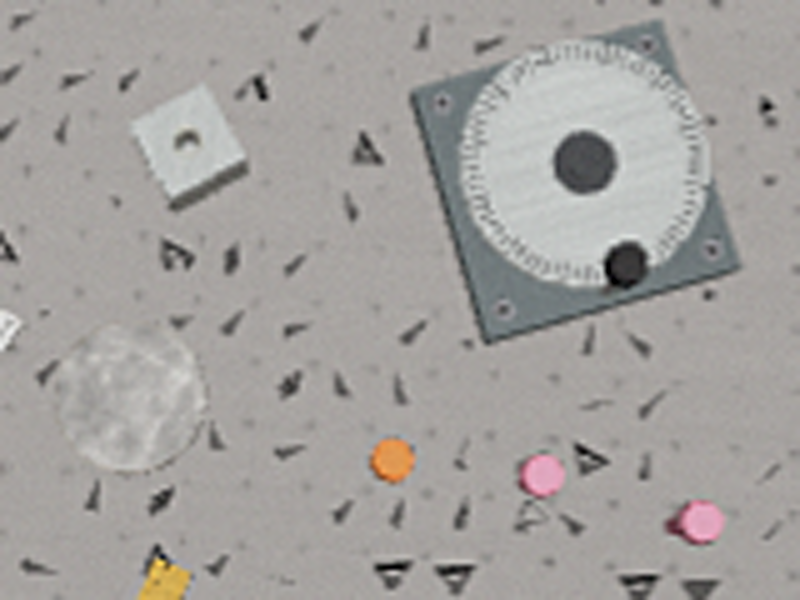

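The crop confirms the black knurled head at the wheel's notch, top px (325,233), and the rest hole at (237.4,208). I'm lifting and then swinging over.

```bash
python3 -m jog '0 0 -5 0;0 0 -5 0;2.8 -3.5 0 0;2.8 -3.5 0 0;2.8 -3.5 0 0;2.8 -3.5 0 0;2.8 -3.5 0 0;2.8 -3.5 0 0' 4.5; python3 -m jog '2.8 -3.5 0 0;2.8 -3.5 0 0;2.8 -3.5 0 0;2.8 -3.5 0 0;2.8 -3.5 0 0;2.8 -3.5 0 0;2.8 -3.5 0 0;2.8 -3.5 0 0'
```

```text
clock: 1.3
eef_pos: [0.2805, -0.2537, 0.2894]
tool_rot: [0.983, 0.185, 0.0, 0.0]
contact_force: [0.5, -1.0, -0.2]
width: 0.045
grasp_force: 0.0
clock: 2.1
eef_pos: [0.3871, 0.0889, 0.2897]
tool_rot: [0.983, 0.185, 0.001, 0.0]
contact_force: [0.0, -0.3, 0.6]
width: 0.0451
grasp_force: 0.0
```

```bash
python3 -m jog '3 -3.8 0 0;3 -3.8 0 0;3 -3.8 0 0;2.9 -3.7 0 0;0 0 4 0;0 0 4 0;0 0 0 0;0 0 0 0'
cat > look.py <<'E'
from h import *
import sys
def look(name,labels):
    st=arm.get_state(); im=arm.capture("wrist"); cv2.imwrite(f"pics/{name}.png",im)
    for l,z in labels:
        for d in arm.recognise("wrist",l)[:3]:
            b=d["bbox"]; c=((b[0]+b[2])/2,(b[1]+b[3])/2); print(l,round(d["conf"],2),np.round(b), ray("wrist",c,z,st)[:2].round(4))
    print("eef",np.round(st["eef_pos"],4)); return st,im
E
python3 - <<'E'
from look import *
look("w1",[("pin",.09),("wheel",.055)])
E
```

```text
clock: 2.9
eef_pos: [0.4426, 0.2708, 0.2097]
tool_rot: [0.983, 0.185, -0.001, 0.0]
contact_force: [-0.1, 0.1, 0.6]
width: 0.0448
grasp_force: 0.0
pin 0.7 [162. 186. 183. 211.] [0.3796 0.3564]
pin 0.62 [243. 224. 254. 255.] [0.3617 0.249 ]
pin 0.55 [177.   2. 203.   7.] [0.5887 0.4007]
wheel 0.68 [217.  92. 298. 171.] [0.4906 0.287 ]
eef [0.4426 0.2708 0.2097]
```

View pics/w1.png

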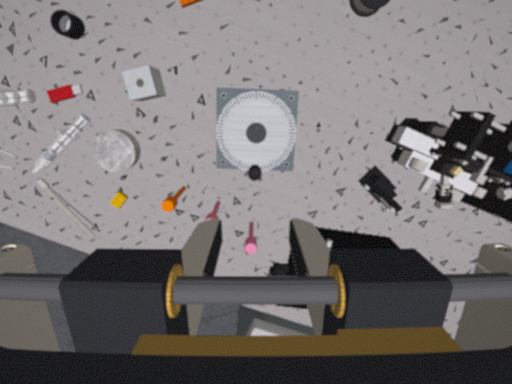

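The wrist view shows the pin head at (255,172), the wheel hub at (256,132), the rest hole at (140,83), and pink and orange look-alikes nearer the robot.

Run:
```python
from h import *
im=cv2.imread("pics/w1.png");g=cv2.cvtColor(im,cv2.COLOR_BGR2GRAY)
def blob(x0,y0,x1,y1,t):
    m=g[y0:y1,x0:x1]<t; y,x=np.nonzero(m); return x.mean()+x0,y.mean()+y0,m.sum(),(x.min()+x0,x.max()+x0,y.min()+y0,y.max()+y0)
p=blob(245,163,266,183,50);print(p,ray("wrist",p[:2],.09))
h=blob(240,118,272,147,100);print(h,ray("wrist",h[:2],.055))
r=blob(133,77,147,91,130);print(r,ray("wrist",r[:2],.037))
print(proj("wrist",[0.443,.273,.092]))
```

```text
(np.float64(254.09803921568627), np.float64(172.2450980392157), np.int64(102), (np.int64(249), np.int64(259), np.int64(166), np.int64(178))) [0.44902998 0.27508352 0.09      ]
(np.float64(255.703007518797), np.float64(132.43984962406014), np.int64(266), (np.int64(247), np.int64(264), np.int64(124), np.int64(141))) [0.49111268 0.28939075 0.055     ]
(np.float64(139.5), np.float64(82.5), np.int64(32), (np.int64(137), np.int64(142), np.int64(80), np.int64(85))) [0.49512941 0.45316351 0.037     ]
[253.88696816 177.79065278]
```

```bash
python3 -m jog '0.4 -0.3 3 0;0 0 3 0;0 0 3 0;0 0 0 0;0 0 0 0'
python3 - <<'E'
from look import *
st,im=look("w2",[("pin",.09)])
for z in(.092,.07): print(proj("wrist",[.446,.2745,z],st))
cv2.imwrite("pics/w2c.png",cv2.resize(im[80:260,135:375],(800,600)))
E
```

```text
clock: 3.55
eef_pos: [0.4465, 0.2752, 0.121]
tool_rot: [0.983, 0.185, 0.001, -0.0]
contact_force: [0.3, -1.0, 1.3]
width: 0.0448
grasp_force: 0.0
pin 0.84 [250. 189. 265. 212.] [0.4476 0.2746]
pin 0.82 [135. 211. 170. 249.] [0.3856 0.3542]
pin 0.56 [250. 252. 254. 276.] [0.3864 0.2561]
eef [0.4465 0.2752 0.121 ]
[256.63465444 202.81922031]
[256.50810667 195.17066398]
```

View pics/w2c.png

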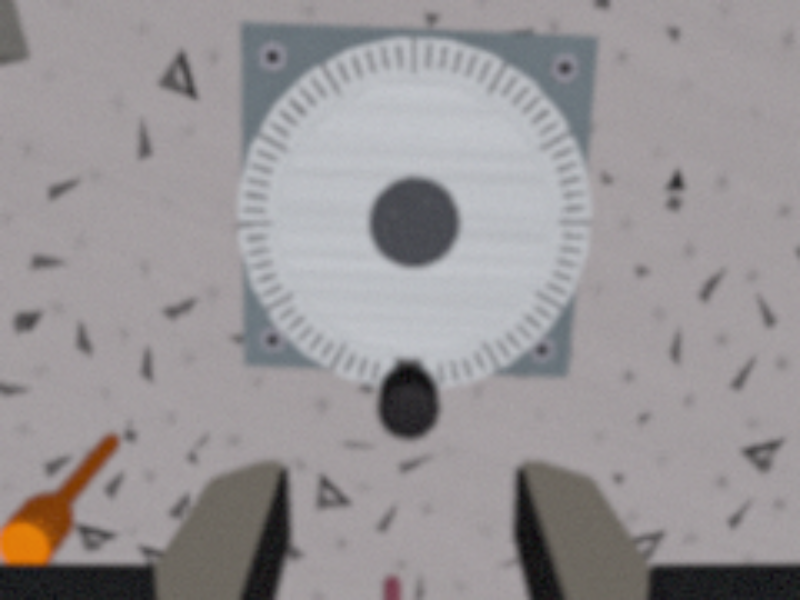

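The crop shows the black head at crop (409,400), midway between the fingertips at 285 and 520 to within 2 mm. I'll correct for that, descend and close.

```bash
python3 -m jog '0.1 0.15 2.5 0;0 0 2.3 0;0 0 0 0;0 0 0 0' 4.5;python3 -m jog '0 0 0 0;0 0 0 0;0 0 0 0;0 0 0 0;0 0 0 0;0 0 0 0' 1.2
```

```text
clock: 4.05
eef_pos: [0.4479, 0.2744, 0.0728]
tool_rot: [0.983, 0.185, 0.001, -0.0]
contact_force: [-0.1, -0.8, 0.2]
width: 0.0447
grasp_force: 0.0
clock: 4.65
eef_pos: [0.4469, 0.2741, 0.0713]
tool_rot: [0.983, 0.185, -0.0, -0.0]
contact_force: [-0.3, 0.3, -0.7]
width: 0.0126
grasp_force: 0.0
```

Run:
```python
from look import *
st,im=look("w3",[("pin",.09)])
im2=arm.capture("scene")
a=cv2.resize(im[130:310,175:335],(533,600));b=cv2.resize(im2[200:290,230:270+40],(266,300))
cv2.imwrite("pics/w3c.png",np.hstack([a,cv2.copyMakeBorder(b,0,300,0,0,0)]))
```

```text
pin 0.97 [106. 228. 154. 276.] [0.3919 0.3532]
pin 0.96 [240. 302. 257. 332.] [0.369  0.2504]
pin 0.8 [247. 206. 266. 235.] [0.4495 0.2748]
eef [0.4469 0.2741 0.0713]
```

View pics/w3c.png

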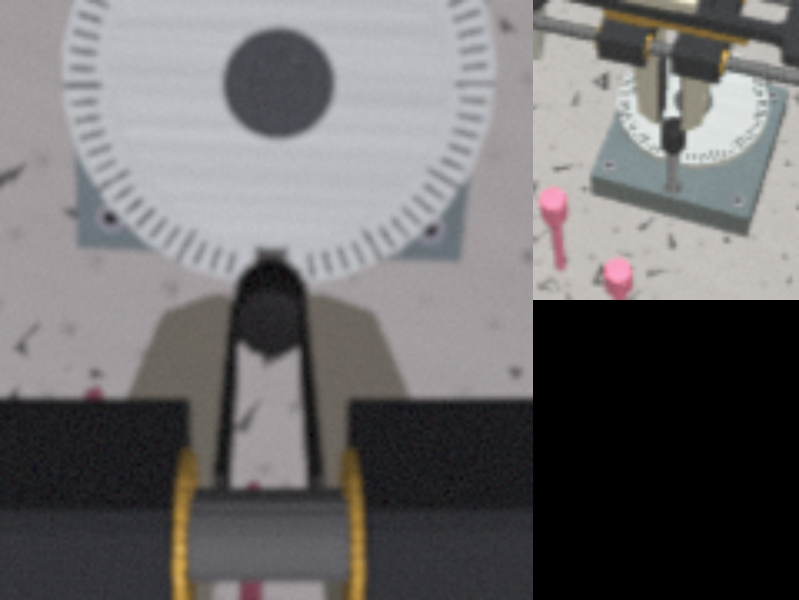

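The head at crop (268,320) looks to be between the pads. I'll close further and check the force.

```bash
python3 -m jog '0 0 0 0;0 0 0 0;0 0 0 0;0 0 0 0' 0
```

```text
clock: 5.2
eef_pos: [0.4469, 0.2741, 0.0713]
tool_rot: [0.983, 0.185, -0.0, -0.0]
contact_force: [0.4, 0.5, -0.1]
width: 0.0003
grasp_force: 0.0
```

Run:
```python
from look import *
st,im=look("w4",[("pin",.09)])
im2=arm.capture("scene")
a=cv2.resize(im[150:290,185:325],(400,400));b=cv2.resize(im2[205:265,240:300],(400,400),interpolation=cv2.INTER_CUBIC)
cv2.imwrite("pics/w4c.png",np.hstack([a,b]))
print(ray("wrist",(175+268*.3,226),.092),ray("wrist",(175+268*.3,226),.072),proj("wrist",st["eef_pos"]),proj("scene",st["eef_pos"]))
```

```text
pin 0.61 [105. 226. 154. 274.] [0.3933 0.3537]
pin 0.47 [246. 205. 268. 220.] [0.4552 0.2768]
pin 0.46 [250. 311. 259. 334.] [0.3654 0.2439]
eef [0.4469 0.2741 0.0713]
[0.44622334 0.27451659 0.092     ] [0.43778331 0.27118627 0.072     ] [256.22587749 214.32573323] [272.17370304 241.17219276]
```

View pics/w4c.png

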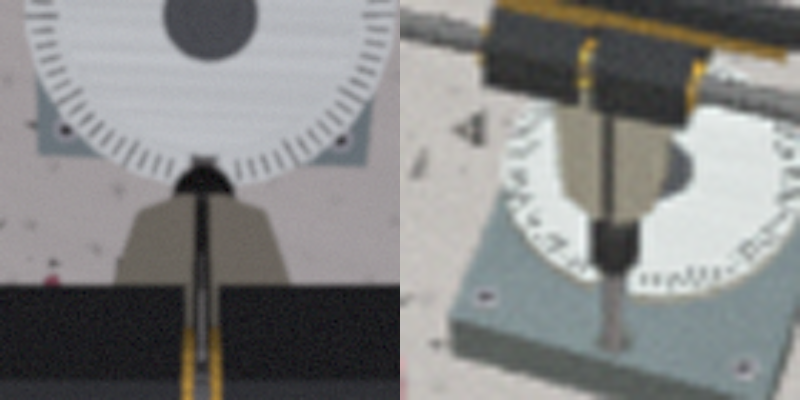

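Run:
```python
from h import *
u=272
b=ray("scene",(u,256.8),.024); print("hole scene",b)
for z in(.024,.05,.06,.07,.08,.092): print(z,proj("scene",[b[0],b[1],z]),proj("scene",[.446,.2745,z]),proj("wrist",[.446,.2745,z]))
im=arm.capture("scene"); g=cv2.cvtColor(im,cv2.COLOR_BGR2GRAY); print(g[228:262,266:280])
```

```text
hole scene [0.43971851 0.26885161 0.024     ]
0.024 [272.  256.8] [271.62433324 253.55190312] [255.25001043 196.21310721]
0.05 [272.08187738 250.25413325] [271.69653477 246.97221955] [255.2678003  205.71139922]
0.06 [272.11430497 247.65189198] [271.72511204 244.35719525] [255.27570409 209.93272748]
0.07 [272.1472717  245.00067377] [271.75415378 241.69334019] [255.28431894 214.53478707]
0.08 [272.18079047 242.29912486] [271.78367079 238.97931629] [255.29374456 219.57110615]
0.092 [272.22176038 238.98885132] [271.81973418 235.65431006] [255.30629481 226.27885744]
[[139 143 142 143  93  73 127 141 139 141 139 143 148 139]
 [142 136 143 142  93  73 129 143 143 139 141 144 151 140]
 [139 139 147 138  96  72 125 143 141 139 144 144 149 131]
 [144 139 143 139  91  75 127 144 144 140 141 139 141 127]
 [139 143 143 140  95  77 128 141 141 140 142 144 140 107]
 [139 140 141 139  95  73 128 141 135 140 143 141 134 106]
 [140 139 141 138  95  77 127 140 140 141 141 140 133 134]
 [161 145 142 140  92  71 128 140 145 139 140 144 180 222]
 [211 177 149 143  95  76 127 140 141 142 144 160 214 228]
 
[... 774 characters left out ...]
2 143 141 125 114 123 129 140 143 148 146 147 148]
 [142 142 142 139 120 111 119 129 140 139 139 139 137 138]
 [140 141 145 141 119 109 120 132 137 139 139 141 140 140]
 [139 139 141 144 118 113 124 127 139 139 140 143 139 139]
 [139 139 140 144 118 114 115 123 131 145 143 140 142 140]
 [144 144 140 132 112 112 116 110 119 137 140 143 141 139]
 [140 146 137 120 105 111 122  97 116 138 141 140 142 142]
 [134 140 140 135 118 113 122 113 131 136 138 142 144 140]
 [ 96 104 113 125 126 127 129 133 142 137 140 143 142 137]
 [ 91  95  92  95  97 105 122 125 136 141 138 141 145 143]
 [ 94  93  94  92  90  90  94  94 100 105 122 135 135 134]
 [ 93  96  95  96  95  93  90  94  92  93  96  99 102 116]]
```

```bash
python3 -m jog '0 0 0.2 0;0 0 0 0'; python3 -m jog '0 0 0.2 0;0 0 0 0'; python3 -m jog '0 0 0.1 0;0 0 0 0'
```

```text
clock: 5.6
eef_pos: [0.4467, 0.274, 0.069]
tool_rot: [0.983, 0.185, -0.0, 0.0]
contact_force: [0.3, 0.3, -0.3]
width: 0.0006
grasp_force: 0.0
clock: 5.8
eef_pos: [0.4467, 0.274, 0.067]
tool_rot: [0.983, 0.185, -0.0, 0.0]
contact_force: [-0.2, -1.5, -0.4]
width: 0.0006
grasp_force: 0.0
clock: 6.0
eef_pos: [0.4468, 0.2741, 0.0661]
tool_rot: [0.983, 0.185, -0.0, 0.0]
contact_force: [0.2, -0.1, -0.7]
width: 0.0007
grasp_force: 0.0
```

Run:
```python
from h import *
im=arm.capture("scene"); g=cv2.cvtColor(im,cv2.COLOR_BGR2GRAY); print(g[230:249,266:280])
w=arm.capture("wrist"); top=arm.capture("top")
a=cv2.imread("pics/w4.png")
print("old/new wrist col 250..262"); 
for v in range(200,236,2): print(v,cv2.cvtColor(a,6)[v,246:266:2],cv2.cvtColor(w,6)[v,246:266:2])
cv2.imwrite("pics/w5.png",w)
cv2.imwrite("pics/w5c.png",np.hstack([cv2.resize(x,(400,400),interpolation=2) for x in(im[225:255,257:287],w[195:255,225:285])]))
```

```text
[[140 140 141 138  95  73 127 143 143 141 142 144 145 137]
 [143 141 144 143  92  75 128 146 140 144 140 143 147 133]
 [138 142 142 139  96  75 129 142 144 142 141 138 143 130]
 [141 140 142 140  98  75 128 141 140 142 141 144 138 115]
 [142 142 142 141  96  72 125 142 142 143 143 139 136 138]
 [139 139 145 144  93  77 127 138 138 143 141 139 160 211]
 [149 140 142 140  95  89 134 141 142 141 141 146 189 223]
 [199 157 145 141  93  91 129 143 142 141 142 154 198 221]
 [228 202 155 134  97  88 133 144 142 139 150 183 215 223]
 [229 228 142  86  68  89 133 138 124 112 204 225 228 224]
 [227 230 142  59  54  65  80  75  63  81 205 228 225 224]
 [223 228 139  61  50  47  57  54  46  74 206 226 226 226]
 [229 227 138  60  51  49  57  47  43  79 210 227 223 224]
 [206 215 134  58  52  49  54  50  49  94 212 228 226 228]
 [179 185 135  73  48  46  50  50  66 133 212 226 225 225]
 [217 184 210 147  76  49  55  62 131 209 225 224 221 226]
 [182 215 224 186 121  81  88  97 186 224 180 208 173 210]
 [136 143 154 149 120 111 113 122 195 224 181 212 179 213]
 [139 143 143 143 119 109 119 120 193 
[... 902 characters left out ...]
 [102 103  99  90  36  37  83 105 106  99] [ 99 101 101  88  37  29  78 104 101 100]
222 [103 102 102  85  32  29  74 103 103 102] [101 101 102  87  32  30  78 100 102 100]
224 [103 102 101  84  24  34  73 102 103 103] [103 101 105  84  30  30  79 104 103 105]
226 [102 103 101  88  32  30  78 102 105  97] [103  99  99  86  33  23  76 101 106 104]
228 [102 104 104  85  29  28  76 104 101 102] [101 102 103  89  34  32  76 100 101 102]
230 [102 101 102  85  35  25  72 101 101 103] [101 102 101  80  36  23  73 105 103 101]
232 [100 103 104  88  29  27  75 101 100 102] [100 104 101  85  30  21  75  99  98 100]
234 [105 100 101  83  24  28  72 103 103  99] [104 103 101  86  24  22  75 103 100 104]
```

View pics/w5c.png

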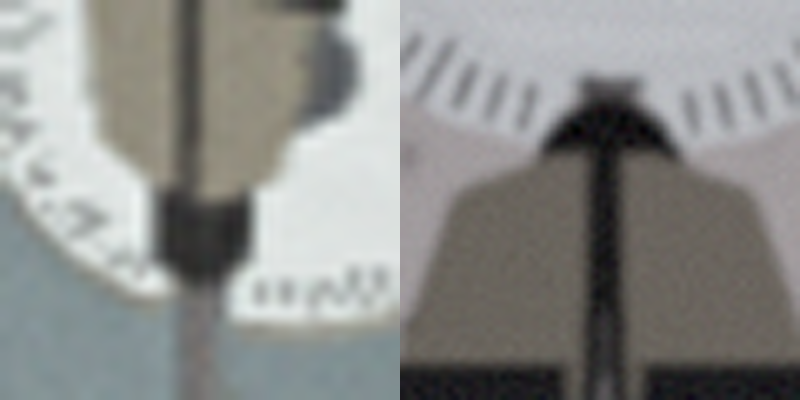

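Both views show the closed tips still above the head: scene crop (200,190), wrist crop (600,150). So the real tips sit higher than the reported TCP suggests. I'll feel down gently in 1 mm steps.

```bash
for i in 1; do python3 -m jog '0 0 0.1 0;0 0 0 0' |grep -E "eef|contact"; python3 -m jog '0 0 0.1 0;0 0 0 0'|grep -E "eef|contact"; python3 -m jog '0 0 0.1 0;0 0 0 0'|grep -E "eef|contact"; done
```

```text
eef_pos: [0.4468, 0.274, 0.0651]
contact_force: [1.0, -0.3, 0.1]
eef_pos: [0.4468, 0.2741, 0.0641]
contact_force: [0.2, 0.2, -0.0]
eef_pos: [0.4468, 0.274, 0.0631]
contact_force: [0.5, 0.3, 0.7]
```

```bash
python3 -m jog '0 0 0.1 0;0 0 0 0'|grep -E "eef|contact";python3 -m jog '0 0 0.1 0;0 0 0 0'|grep -E "eef|contact"
```

```text
eef_pos: [0.4475, 0.2743, 0.0628]
contact_force: [-0.2, -0.0, 4.0]
eef_pos: [0.4482, 0.2746, 0.0625]
contact_force: [-0.2, 0.5, 7.6]
```

Run:
```python
from h import *
im=arm.capture("scene"); g=cv2.cvtColor(im,6); print(g[234:249,266:280])
```

```text
[[143 143 142 140  92  74 127 144 141 142 140 137 142 146]
 [145 143 141 137  95  74 129 142 145 141 144 144 146 214]
 [145 141 141 143  97  75 129 144 141 144 140 144 161 216]
 [179 150 138 140  96  77 126 144 142 144 137 145 191 220]
 [225 189 150 140  96  75 129 146 143 141 146 158 192 220]
 [228 228 148 108  88  82 133 141 142 141 176 203 221 224]
 [229 233 140  65  53  70 106 101  94  94 203 226 227 224]
 [227 231 138  58  49  50  57  62  52  78 207 228 225 224]
 [228 227 138  57  48  46  54  45  50  79 208 228 226 225]
 [204 217 140  67  52  53  52  49  53  96 211 229 228 226]
 [179 183 134  81  52  49  51  44  62 134 210 226 223 224]
 [216 180 207 165  90  59  52  63 130 211 224 225 220 225]
 [177 217 226 190 123  91  82 105 191 225 182 211 178 210]
 [141 147 155 151 118 113 115 129 198 225 182 211 178 211]
 [139 139 144 143 116 111 116 132 193 222 223 225 227 226]]
```

Rigid contact at eef z=0.063 is the head top, so the grasp has to be about 18 mm lower than that. I'll back off, open, go down round the head and close.

```bash
python3 -m jog '0 0 -0.6 0;0 0 0 0;0 0 0 0;0 0 0 0' 4.5; python3 -m jog '0 0 0.8 0;0 0 0.4 0;0 0 0 0'|grep -E "eef|contact"; python3 -m jog '0 0 0.5 0;0 0 0.3 0;0 0 0 0'|grep -E "eef|contact"
```

```text
clock: 7.6
eef_pos: [0.4465, 0.274, 0.0669]
tool_rot: [0.983, 0.185, -0.0, 0.0]
contact_force: [0.9, 0.4, -0.3]
width: 0.0276
grasp_force: 0.0
eef_pos: [0.4459, 0.2737, 0.0541]
contact_force: [0.7, -0.5, -0.0]
eef_pos: [0.4465, 0.2739, 0.0467]
contact_force: [-0.0, -0.3, -0.3]
```

```bash
python3 -m jog '0 0 0 0;0 0 0 0;0 0 0 0;0 0 0 0;0 0 0 0;0 0 0 0' 1.2
python3 - <<'E'
from h import *
im=arm.capture("scene");w=arm.capture("wrist")
cv2.imwrite("pics/w6c.png",np.hstack([cv2.resize(x,(400,400),interpolation=2) for x in(im[220:265,250:295],w[170:270,205:305])]))
E
```

```text
clock: 8.8
eef_pos: [0.447, 0.2741, 0.0474]
tool_rot: [0.983, 0.185, 0.0, -0.0]
contact_force: [0.1, -0.8, 0.9]
width: 0.0132
grasp_force: 19.6
```

```bash
python3 -m jog '0 0 0 0;0 0 0 0;0 0 -0.5 0;0 0 -0.5 0;0 0 0 0' 0.6
python3 - <<'E'
from h import *
im=arm.capture("scene");w=arm.capture("wrist")
cv2.imwrite("pics/w6c.png",np.hstack([cv2.resize(x,(400,400),interpolation=2) for x in(im[220:265,250:295],w[170:270,205:305])]))
E
```

```text
clock: 9.4
eef_pos: [0.4475, 0.2743, 0.0582]
tool_rot: [0.983, 0.185, 0.001, -0.0]
contact_force: [-0.2, 0.0, 0.4]
width: 0.0127
grasp_force: 28.6
```

View pics/w6c.png

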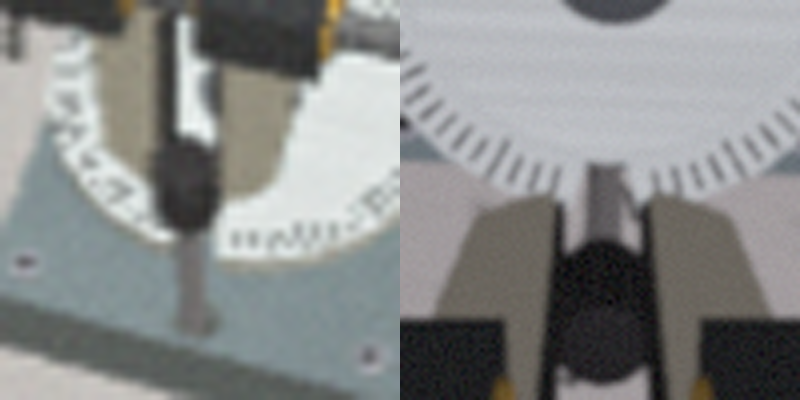

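The wrist and scene views show the head held between the pads, wrist crop (600,300), with the shank rising in the notch. I'm lifting clear and carrying it to the rest.

```bash
python3 -m jog '0 0 -1.5 0;0 0 -2 0;0 0 -2 0;0 0 -2 0;0 0 -1 0;0 0 0 0'; python3 -m jog '2.1 -2.9 0 0;2.1 -2.9 0 0;2.1 -2.9 0 0;2.1 -2.9 0 0;2.1 -2.9 0 0;0 0 0 0;0 0 0 0'
python3 - <<'E'
from look import *
st,im=look("w7",[("rest",.04),("pin",.18),("wheel",.055)])
print(proj("wrist",[.4935,.449,.04],st))
a=im[140:260,175:335]
sc=arm.capture("scene");cv2.imwrite("pics/sc7.png",sc)
cv2.imwrite("pics/w7c.png",cv2.resize(a,(800,600),interpolation=2))
E
```

```text
clock: 10.1
eef_pos: [0.4478, 0.2744, 0.1435]
tool_rot: [0.983, 0.185, 0.001, -0.0]
contact_force: [0.6, 0.1, -1.3]
width: 0.0123
grasp_force: 28.6
clock: 10.8
eef_pos: [0.4909, 0.4471, 0.1401]
tool_rot: [0.983, 0.186, -0.002, 0.001]
contact_force: [-0.6, 0.3, 0.2]
width: 0.0129
grasp_force: 28.6
rest 0.7 [235. 158. 275. 198.] [0.4935 0.449 ]
pin 0.72 [245. 199. 266. 267.] [0.4941 0.4489]
wheel 0.91 [339. 194. 428. 278.] [0.4874 0.2866]
eef [0.4909 0.4471 0.1401]
[255.0564784  178.13834459]
```

View pics/w7c.png

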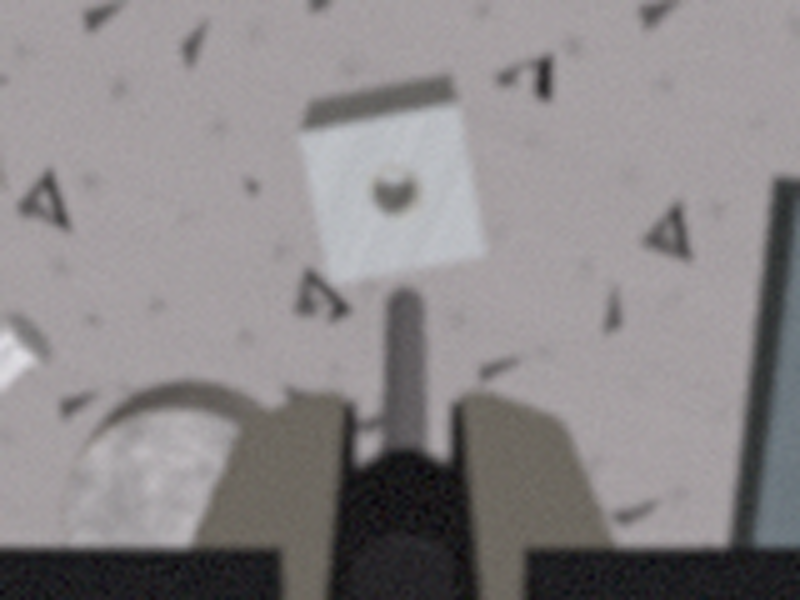

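Run:
```python
from h import *
st=arm.get_state()
hole=ray("wrist",(254.2,178),.04,st)
Rt=R.from_quat(st["tool_rot"]).as_matrix()
for zf in(.094,.0987,.104):
    f=ray("wrist",(256,199),zf,st); hd=ray("wrist",(256,253.5),zf+.086,st)
    print(zf,hole.round(4),f.round(4),hd.round(4),"tool d",(Rt.T@(hole-f))[:2].round(4),"tilt",(Rt.T@(hd-f))[:2].round(4))
print(st["eef_pos"])
print(proj("scene",f),proj("scene",hd))
```

```text
0.094 [0.4939 0.4491 0.04  ] [0.4882 0.4448 0.094 ] [0.48   0.4419 0.18  ] tool d [ 0.0069 -0.0019] tilt [-0.0087 -0.0003]
0.0987 [0.4939 0.4491 0.04  ] [0.4897 0.4454 0.0987] [0.4826 0.4429 0.1847] tool d [ 0.0053 -0.0019] tilt [-0.0076 -0.0003]
0.104 [0.4939 0.4491 0.04  ] [0.4914 0.4461 0.104 ] [0.4854 0.4441 0.19  ] tool d [ 0.0035 -0.0018] tilt [-0.0063 -0.0003]
[0.49181888 0.44624777 0.14240966]
[223.59614001 183.21389726] [218.93578755 157.59494012]
```

View pics/sc7.png

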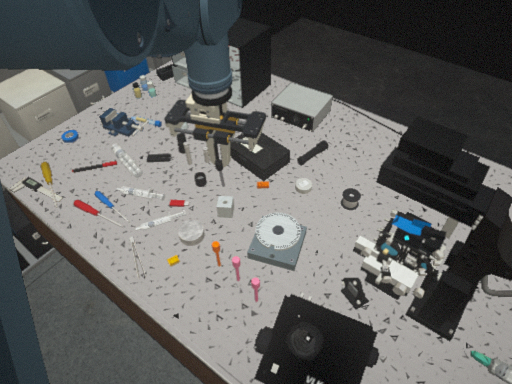

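The scene view shows the pin at (221,178), hanging upright above the rest at (225,205). I'll shift and come down to just above the mouth, then look again.

```bash
python3 -m jog '0.4 -0.2 1.5 0;0 0 1.5 0;0 0 1.5 0;0 0 0 0;0 0 0 0;0 0 0 0'
python3 - <<'E'
from look import *
st,im=look("w8",[("rest",.04)])
cv2.imwrite("pics/w8c.png",cv2.resize(im[150:240,195:315],(800,600),interpolation=2))
g=cv2.cvtColor(im,6); print(g[160:214:2,240:274:2])
E
```

```text
clock: 11.65
eef_pos: [0.4954, 0.4509, 0.098]
tool_rot: [0.983, 0.185, 0.001, -0.0]
contact_force: [0.0, 0.6, 0.3]
width: 0.0124
grasp_force: 28.6
rest 0.88 [234. 170. 276. 216.] [0.4947 0.4519]
eef [0.4954 0.4509 0.098 ]
[[159 161 159 159 163 159 161 160 163 160 162 160 162 163 161 159 160]
 [158 161 157 154 158 161 157 161 161 161 159 160 159 158 158 159 162]
 [161 160 150 152 155 160 160 163 160 162 161 159 162 158 157 163 161]
 [160 157 152 155 156 158 157 156 159 158 157 158 147 138 147 161 161]
 [161 158 159 158 159 156 150 142 131 127 116 109 104 105 126 159 163]
 [159 152 144 135 126 119 109 104  98  99 101  99 100 102 114 157 161]
 [115 112 110 103 103  99 102  98  99  98 105 102 102  98 106 149 156]
 [ 99 103 105 101 103 102  97  98 100  96 103 107 111 120 132 154 156]
 [103 104 102  97 102 102 106 111 126 133 151 167 169 179 185 174 160]
 [104 112 117 133 140 153 164 173 183 182 191 190 186 186 190 183 163]
 [160 170 179 187 186 187 185 190 187 188 190 185 184 186 189 186 163]
 [191 191 192 188 183 185 186 189 187 189 191 184 190 187 190 188 166]
 [191 193 188 184 183 185 
[... 339 characters left out ...]
186 187 188 159 110 104 100 103 139 180 186 184 185 192 189]
 [186 188 184 188 191 165 116 102 102 105 153 182 188 188 190 192 186]
 [187 186 186 189 189 182 142  90 100 119 174 188 185 186 191 187 188]
 [186 187 187 191 188 191 137  83  90 105 171 187 180 190 192 188 189]
 [186 184 188 190 190 189 127  84  92 102 168 186 185 191 189 188 190]
 [183 183 191 188 188 189 123  86  92 104 168 187 186 191 186 190 187]
 [181 190 188 189 191 185 115  81  94 102 164 185 193 190 188 190 189]
 [182 186 188 188 195 182 118  87  96  97 154 189 192 187 190 190 184]
 [180 190 189 192 189 183 114  85  98 100 155 191 185 181 178 174 168]
 [162 186 191 189 188 181 114  86  93 101 143 172 162 162 160 161 161]]
```

View pics/w8c.png

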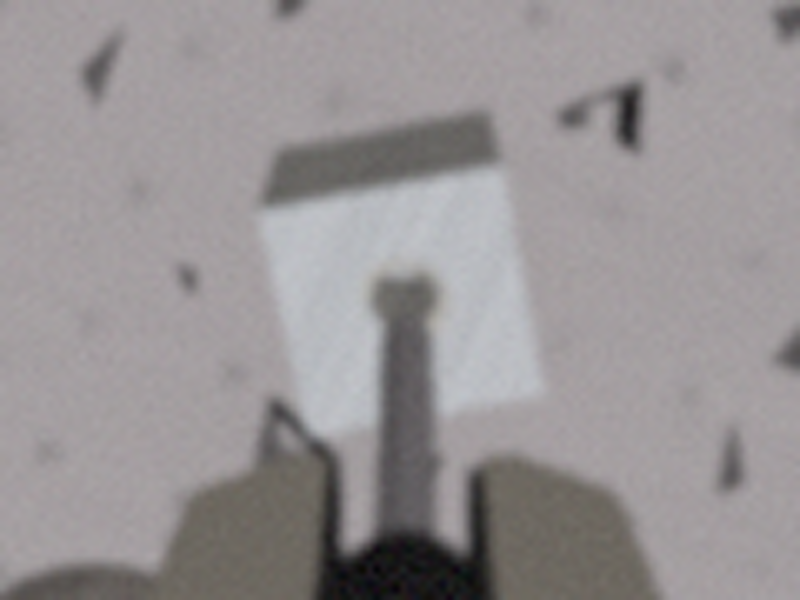

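I've already viewed 12 pictures, past the limit of 10, so from here on I'll use numbers only. This last one shows the foot at crop (408,315), just short of the hole at (405,297).

```bash
python3 -m jog '-0.1 0 0.8 0;0 0 0 0;0 0 0 0;0 0 0 0'|grep -E "eef|contact"
python3 - <<'E'
from look import *
st=arm.get_state(); im=arm.capture("wrist"); g=cv2.cvtColor(im,6); print(g[184:216,246:268])
for z in(.04,.05): print(z,ray("wrist",(255.9,199),z,st),proj("wrist",[.4939,.4491,z],st))
E
```

```text
eef_pos: [0.4939, 0.4504, 0.0893]
contact_force: [-0.3, 1.1, -0.7]
[[185 185 185 184 186 187 187 187 190 189 187 188 192 194 188 185 187 192
  183 188 189 188]
 [188 184 187 186 187 188 189 189 189 188 189 193 192 191 190 188 188 185
  190 187 191 192]
 [187 186 189 186 188 189 191 192 191 188 193 192 191 191 187 187 187 187
  188 188 192 189]
 [184 186 186 184 186 187 189 188 191 187 192 192 192 190 186 185 186 187
  190 190 189 188]
 [187 188 189 186 190 189 191 187 187 187 190 191 188 189 187 186 188 190
  188 189 191 190]
 [184 187 185 186 188 189 187 179 183 185 184 183 187 185 189 188 188 190
  188 192 190 188]
 [185 191 186 188 190 187 181 177 176 177 178 172 176 178 186 184 187 186
  189 189 190 187]
 [185 184 184 187 186 176 168 165 166 174 169 159 159 167 177 187 189 190
  190 191 188 187]
 [186 184 188 189 178 163 146 136 145 151 143 136 139 151 166 179 184 189
  189 189 189 188]
 [189 187 186 185 171 145 120 118 113 115 114 109 115 131 151 172 184 189
  190 190 188 187]
 [187 187 186 181 159 130 112 107 104 104 102  98 101 114 141 165 179 188
  189 187 188 187]
 [185 189 
[... 1379 characters left out ...]
 191]
 [196 194 189 187 184 160 119  90  84  91 100 100  98 118 153 181 190 194
  194 193 188 189]
 [192 189 188 187 184 163 115  85  88  90  95  93 100 126 157 183 191 193
  191 189 186 185]
 [194 187 189 192 184 160 116  82  88  90  94  94 102 121 159 181 190 186
  186 182 176 178]
 [191 189 188 187 184 158 110  85  87  96  96  98 101 118 148 174 177 174
  171 169 171 168]
 [186 188 183 187 180 157 109  84  86  89  94  97  98 116 146 164 164 166
  165 160 161 160]
 [185 178 179 177 171 148 106  84  85  96  96  96  98 116 141 156 161 165
  159 161 164 162]]
0.04 [0.4900462  0.44894034 0.04      ] [257.22315104 195.36876342]
0.05 [0.49319261 0.45020614 0.05      ] [257.30564749 198.7357601 ]
```

The foot lines up with the hole: column 255.4 against 255.3, and projected row 196.3 against 196.7. I'm lowering while watching the force.

```bash
python3 -m jog '0 0 0.4 0;0 0 0.4 0;0 0 0 0'|grep -E "eef|contact";python3 -m jog '0 0 0.3 0;0 0 0.3 0;0 0 0 0'|grep -E "eef|contact"
```

```text
eef_pos: [0.4934, 0.45, 0.0803]
contact_force: [0.3, -0.1, -0.2]
eef_pos: [0.4936, 0.4501, 0.0746]
contact_force: [-0.1, -0.2, -1.5]
```

```bash
python3 -m jog '0 0 0.4 0;0 0 0.4 0;0 0 0 0'|grep -E "eef|contact";python3 -m jog '0 0 0.4 0;0 0 0.4 0;0 0 0 0'|grep -E "eef|contact|grasp"; python3 -m jog '0 0 0.3 0;0 0 0 0'|grep -E "eef|contact|grasp"
```

```text
eef_pos: [0.4936, 0.4501, 0.0665]
contact_force: [0.7, 0.3, 0.3]
eef_pos: [0.4938, 0.4502, 0.0585]
contact_force: [0.2, 0.4, -0.7]
grasp_force: 28.7
eef_pos: [0.494, 0.4503, 0.056]
contact_force: [0.5, 1.0, -0.4]
grasp_force: 28.8
```

```bash
python3 -m jog '0 0 0.2 0;0 0 0 0'|grep -E "eef|contact";python3 -m jog '0 0 0.2 0;0 0 0 0'|grep -E "eef|contact"; python3 -m jog '0 0 0.1 0;0 0 0 0'|grep -E "eef|contact"
```

```text
eef_pos: [0.494, 0.4504, 0.0542]
contact_force: [0.7, 0.2, -1.1]
eef_pos: [0.4941, 0.4505, 0.0523]
contact_force: [0.4, 1.8, -0.1]
eef_pos: [0.4942, 0.4505, 0.0515]
contact_force: [0.5, 0.3, 1.6]
```

Contact came at exactly the predicted depth. I'm releasing, rising straight up and checking.

```bash
python3 -m jog '0 0 0 0;0 0 0 0;0 0 0 0;0 0 0 0;0 0 0 0;0 0 0 0;0 0 0 0' 4.5; python3 -m jog '0 0 -2 0;0 0 -3 0;0 0 -3 0;0 0 -2 0;0 0 0 0;0 0 0 0'|grep -E "eef|contact"
python3 - <<'E'
from look import *
st,im=look("w9",[("pin",.096),("rest",.04),("wheel",.055)])
arm.capture("scene")
for l in("pin","rest","wheel"):
    for d in arm.recognise("scene",l)[:4]: print("scene",l,round(d["conf"],2),np.round(d["bbox"]))
for z in(.04,.074,.096): print(proj("scene",[.4935,.449,z]),proj("wrist",[.4935,.449,z],st))
E
```

```text
clock: 14.9
eef_pos: [0.4939, 0.4503, 0.0512]
tool_rot: [0.983, 0.185, -0.0, 0.0]
contact_force: [-0.2, -0.4, -0.1]
width: 0.045
grasp_force: 0.0
eef_pos: [0.4938, 0.4503, 0.1509]
contact_force: [-0.1, -0.3, 0.7]
pin 0.77 [247. 174. 264. 210.] [0.4944 0.4512]
pin 0.48 [278. 270. 294. 317.] [0.3978 0.3772]
rest 0.73 [239. 158. 274. 196.] [0.496  0.4505]
wheel 0.56 [338. 190. 424. 248.] [0.5056 0.297 ]
eef [0.4938 0.4503 0.1509]
scene pin 0.43 [253. 276. 260. 303.]
scene pin 0.42 [210. 243. 218. 269.]
scene pin 0.41 [231. 259. 240. 280.]
scene rest 0.69 [215. 196. 233. 219.]
scene wheel 0.93 [258. 212. 300. 252.]
[225.57918541 200.18567245] [256.72818745 179.33781664]
[224.37536089 190.83296261] [256.91665308 187.48899083]
[223.56122232 184.49810042] [257.06338845 193.83961249]
```

The pin stands in the rest: wrist (255,192), estimated (0.494,0.451), and the depth by touch is right. Next the shut fingertip goes over the wheel at 31 mm radius, opposite the notch.

```bash
python3 -m jog '-0.6 3 0 0;-0.6 3 0 0;-0.6 3 0 0;-0.6 3 0 0;-0.6 2.9 0 0;0 0 0 0;0 0 0 0' 0; python3 -m jog '0 0 3 0;0 0 3 0;0 0 2 0;0 0 0 0;0 0 0 0'
python3 - <<'E'
from look import *
st,im=look("w10",[("wheel",.055)])
g=cv2.cvtColor(im,6); p=proj("wrist",[.491,.2885,.055],st); print(p,proj("wrist",st["eef_pos"],st))
x0,y0=int(p[0])-22,int(p[1])-22; m=(g[y0:y0+44,x0:x0+44]<100); y,x=np.nonzero(m); print(m.sum(),x.mean()+x0,y.mean()+y0,x.min()+x0,x.max()+x0,y.min()+y0,y.max()+y0)
E
```

```text
clock: 16.6
eef_pos: [0.5205, 0.3003, 0.1513]
tool_rot: [0.983, 0.184, 0.0, -0.0]
contact_force: [-0.3, 0.2, -0.5]
width: 0.0007
grasp_force: 0.0
clock: 17.1
eef_pos: [0.5201, 0.3017, 0.0714]
tool_rot: [0.983, 0.186, -0.0, -0.0]
contact_force: [-0.1, 0.2, 1.1]
width: 0.0006
grasp_force: 0.0
wheel 0.68 [202. 187. 318. 249.] [0.512  0.2952]
eef [0.5201 0.3017 0.0714]
[257.92167838 241.39808363] [256.20032866 214.33630665]
1275 256.28235294117644 244.82117647058823 235 278 220 262
```

Now I'll feel down for the wheel.

```bash
f(){ grep -E "eef|contact"; }; python3 -m jog '0 0 0.3 0;0 0 0 0'|f; python3 -m jog '0 0 0.3 0;0 0 0 0'|f;python3 -m jog '0 0 0.3 0;0 0 0 0'|f;python3 -m jog '0 0 0.3 0;0 0 0 0'|f
```

```text
eef_pos: [0.5206, 0.3009, 0.0689]
contact_force: [0.4, -0.1, -0.3]
eef_pos: [0.5201, 0.3005, 0.0651]
contact_force: [-0.5, -1.4, 0.5]
eef_pos: [0.52, 0.3005, 0.0618]
contact_force: [1.1, 0.1, 0.3]
eef_pos: [0.52, 0.3005, 0.0588]
contact_force: [0.5, 0.9, -0.4]
```

```bash
f(){ grep -E "eef|contact"; }; python3 -m jog '0 0 0.2 0;0 0 0 0'|f; python3 -m jog '0 0 0.2 0;0 0 0 0'|f;python3 -m jog '0 0 0.2 0;0 0 0 0'|f
```

```text
eef_pos: [0.5201, 0.3006, 0.0569]
contact_force: [0.4, 0.3, -0.2]
eef_pos: [0.5201, 0.3006, 0.055]
contact_force: [-0.4, 0.2, -0.5]
eef_pos: [0.5201, 0.3006, 0.053]
contact_force: [-0.1, 0.3, -0.3]
```

Run:
```python
from h import *
# wheel-top height by scale: rim from w10 vs heights
im=cv2.imread("pics/w2.png")
# w2: rim left/right extents seen at crop cols 238..592, hub row crop 222 -> px
st=dict(eef_pos=[.4465,.2752,.121],tool_rot=[0.983,.185,.001,0])
l=(135+237*.3,80+222*.3); r=(135+593*.3,80+222*.3)
for z in(.04,.046,.05,.054,.058,.062): print(z,np.linalg.norm(ray("wrist",l,z,st)-ray("wrist",r,z,st)).round(4))
```

```text
0.04 0.1093
0.046 0.1069
0.05 0.1053
0.054 0.1038
0.058 0.1022
0.062 0.1006
```

```bash
f(){ grep -E "eef|contact"; }; python3 -m jog '0 0 0.2 0;0 0 0 0'|f; python3 -m jog '0 0 0.2 0;0 0 0 0'|f;python3 -m jog '0 0 0.2 0;0 0 0 0'|f
```

```text
eef_pos: [0.5201, 0.3006, 0.051]
contact_force: [0.2, -0.3, -0.2]
eef_pos: [0.5201, 0.3006, 0.049]
contact_force: [-0.1, 0.4, -0.2]
eef_pos: [0.5201, 0.3006, 0.047]
contact_force: [-0.6, 0.1, 0.2]
```

```bash
f(){ grep -E "eef|contact"; }; python3 -m jog '0 0 0.2 0;0 0 0 0'|f; python3 -m jog '0 0 0.2 0;0 0 0 0'|f;python3 -m jog '0 0 0.1 0;0 0 0 0'|f
```

```text
eef_pos: [0.5201, 0.3006, 0.0449]
contact_force: [-0.6, 0.4, 0.6]
eef_pos: [0.5201, 0.3006, 0.043]
contact_force: [0.7, 0.3, -0.8]
eef_pos: [0.5202, 0.3006, 0.0421]
contact_force: [-0.3, 0.3, -0.4]
```

```bash
f(){ grep -E "eef|contact"; }; python3 -m jog '0 0 0.2 0;0 0 0 0'|f; python3 -m jog '0 0 0.2 0;0 0 0 0'|f;python3 -m jog '0 0 0.2 0;0 0 0 0'|f
```

```text
eef_pos: [0.5201, 0.3006, 0.04]
contact_force: [-0.4, -0.6, -0.2]
eef_pos: [0.5201, 0.3006, 0.0379]
contact_force: [0.7, 0.3, 0.7]
eef_pos: [0.5201, 0.3006, 0.036]
contact_force: [0.4, -0.8, 0.2]
```

```bash
f(){ grep -E "eef|contact"; }; python3 -m jog '0 0 0.2 0;0 0 0 0'|f; python3 -m jog '0 0 0.1 0;0 0 0 0'|f;python3 -m jog '0 0 0.1 0;0 0 0 0'|f
```

```text
eef_pos: [0.5201, 0.3006, 0.034]
contact_force: [-0.5, 0.2, 0.3]
eef_pos: [0.5202, 0.3006, 0.0331]
contact_force: [0.4, -0.2, 0.5]
eef_pos: [0.5202, 0.3006, 0.0322]
contact_force: [0.4, -0.4, 0.4]
```

```bash
f(){ grep -E "eef|contact"; }; python3 -m jog '0 0 0.2 0;0 0 0 0'|f; python3 -m jog '0 0 0.2 0;0 0 0 0'|f
```

```text
eef_pos: [0.5202, 0.3006, 0.03]
contact_force: [-0.4, 0.4, 0.9]
eef_pos: [0.5205, 0.3007, 0.0286]
contact_force: [-1.1, 0.1, 4.1]
```

```bash
f(){ grep -E "eef|contact"; }; python3 -m jog '0 0 0.2 0;0 0 0 0'|f; python3 -m jog '0 0 0.1 0;0 0 0 0'|f
```

```text
eef_pos: [0.5207, 0.3008, 0.0273]
contact_force: [-3.0, -1.4, 10.3]
eef_pos: [0.5208, 0.3009, 0.0267]
contact_force: [-2.6, -0.4, 10.9]
```

Soft contact from eef z≈0.0295. I'll ease to about 6 N and begin the circle in 10° steps.

```bash
f(){ grep -E "clock|eef|contact"; }; python3 -m jog '0 0 -0.18 0;0 0 0 0'|f; python3 -m jog '-0.05 0.54 0 0;-0.14 0.52 0 0;-0.23 0.49 0 0'|f
```

```text
clock: 22.0
eef_pos: [0.5206, 0.3008, 0.0282]
contact_force: [-1.9, -1.5, 6.1]
clock: 22.3
eef_pos: [0.5231, 0.2856, 0.0282]
contact_force: [-0.4, 2.5, 6.5]
```

```bash
f(){ grep -E "clock|eef|contact"; }; python3 -m jog '-0.31 0.44 0 0;-0.38 0.38 0 0;-0.44 0.31 0 0;-0.49 0.23 0 0'|f;  python3 -m jog '-0.52 0.14 0 0;-0.54 0.05 0 0;-0.54 -0.05 0 0;-0.52 -0.14 0 0'|f
python3 - <<'E'
from look import *
st,im=look("n1",[("wheel",.058)])
g=cv2.cvtColor(im,6)
# sample rim ring at r=44..46mm for the notch (darker stand below / through)
ax=np.array([.491,.2885]);o=[]
for a in range(0,360,6):
    t=np.radians(a); v=[]
    for r in(.041,.044,.047):
        u=proj("wrist",[ax[0]+r*np.cos(t),ax[1]+r*np.sin(t),.058],st); i,j=int(round(u[1])),int(round(u[0])); v.append(int(g[i,j]) if 0<=i<384 and 0<=j<512 else -1)
    o.append((a,*v))
print(o)
E
```

```text
clock: 22.7
eef_pos: [0.5139, 0.2668, 0.0284]
contact_force: [0.9, 1.5, 5.6]
clock: 23.1
eef_pos: [0.4945, 0.2586, 0.0285]
contact_force: [2.1, 0.2, 4.3]
wheel 0.96 [138. 145. 286. 264.] [0.5011 0.2922]
eef [0.4945 0.2586 0.0285]
[(0, 182, 187, 185), (6, 183, 190, 180), (12, 177, 179, 183), (18, 175, 172, 177), (24, 131, 123, 125), (30, 159, 135, 175), (36, 175, 171, 183), (42, 181, 188, 185), (48, 184, 175, 184), (54, 163, 156, 175), (60, 178, 129, 125), (66, 181, 122, 154), (72, 184, 155, 184), (78, 185, 183, 189), (84, 171, 168, 169), (90, 181, 137, 123), (96, 185, 133, 135), (102, 182, 173, 182), (108, 158, 160, 153), (114, 172, 152, 154), (120, 181, 185, 186), (126, 181, 177, 173), (132, 182, 184, 186), (138, 179, 184, 170), (144, 105, 109, 137), (150, 29, 27, 26), (156, 32, 28, 31), (162, 31, 33, 19), (168, 34, 27, 26), (174, 34, 21, 29), (180, 34, 18, 23), (186, 26, 31, 34), (192, 26, 26, 20), (198, 25, 28, 30), (204, 28, 32, 28), (210, 31, 29, 27), (216, 33, 28, 25), (222, 28, 26, 29), (228, 29, 32, 27), (234, 27, 63, 91), (240, 76, 71, 50), (246, 84, 71, 33), (252, 78, 25, 35), (258, 41, 23, 27), (264, 101, 100, 70), (270, 102, 102, 100), (276, 100, 100, 100), (282, 103, 101, 177), (288, 92, 177, 183), (294, 175, 152, 172), (300, 151, 140, 159), (306, 159, 146, 163), (312, 176, 165, 180), (318, 183, 183, 180), (324, 186, 190, 184), (330, 178, 179, 184), (336, 160, 159, 176), (342, 148, 135, 181), (348, 141, 132, 179), (354, 172, 173, 179)]
```

```bash
f(){ grep -E "clock|eef|contact"; }; python3 -m jog '-0.49 -0.23 0.05 0;-0.44 -0.31 0 0;-0.38 -0.38 0 0;-0.31 -0.44 0 0'|f;  python3 -m jog '-0.23 -0.49 0 0;-0.14 -0.52 0 0;-0.05 -0.54 0 0;0.05 -0.54 0 0'|f
```

```text
clock: 23.6
eef_pos: [0.4744, 0.265, 0.0281]
contact_force: [1.8, -1.9, 7.0]
clock: 24.0
eef_pos: [0.4626, 0.2831, 0.0279]
contact_force: [1.1, -2.8, 6.8]
```

```bash
f(){ grep -E "clock|eef|contact"; }; python3 -m jog '0.14 -0.52 0 0;0.23 -0.49 0 0;0.31 -0.44 0 0;0.38 -0.38 0 0'|f;  python3 -m jog '0.44 -0.31 0 0;0.49 -0.23 0 0;0.52 -0.14 0 0;0.54 -0.05 0 0'|f
```

```text
clock: 24.4
eef_pos: [0.4651, 0.304, 0.0277]
contact_force: [-0.6, -3.1, 7.3]
clock: 24.8
eef_pos: [0.4804, 0.3182, 0.0275]
contact_force: [-2.0, -1.3, 8.1]
```

```bash
f(){ grep -E "clock|eef|contact"; }; python3 -m jog '0.54 0.05 -0.08 0;0.52 0.14 0 0;0.49 0.23 0 0;0.44 0.31 0 0'|f;  python3 -m jog '0.38 0.38 0 0;0.31 0.44 0 0;0.23 0.49 0 0;0.14 0.52 0 0;0.05 0.54 0 0'|f
```

```text
clock: 25.2
eef_pos: [0.5013, 0.3191, 0.0281]
contact_force: [-3.0, 0.1, 6.4]
clock: 25.7
eef_pos: [0.5211, 0.3015, 0.0284]
contact_force: [-0.3, 2.7, 6.3]
```

Run:
```python
from look import *
st=arm.get_state(); im=arm.capture("wrist"); g=cv2.cvtColor(im,6); cv2.imwrite("pics/n2.png",im); print(st["eef_pos"])
t=arm.capture("top");gt=cv2.cvtColor(t,6);cv2.imwrite("pics/n2t.png",t); ot=[]
for a in range(0,360,5):
    q=np.radians(a)
    v=[cv2.getRectSubPix(gt,(1,1),tuple(map(float,proj("top",[.491+r*np.cos(q),.2885+r*np.sin(q),.058]))))[0,0] for r in(.042,.045,.047)]
    ot.append((a,int(np.mean(v))))
print(ot)
```

```text
[0.52108824 0.30152361 0.02837333]
[(0, 59), (5, 60), (10, 59), (15, 58), (20, 58), (25, 58), (30, 53), (35, 162), (40, 241), (45, 127), (50, 127), (55, 106), (60, 69), (65, 62), (70, 103), (75, 166), (80, 135), (85, 111), (90, 162), (95, 197), (100, 200), (105, 202), (110, 197), (115, 189), (120, 208), (125, 197), (130, 203), (135, 213), (140, 192), (145, 198), (150, 203), (155, 203), (160, 202), (165, 200), (170, 193), (175, 194), (180, 187), (185, 185), (190, 203), (195, 122), (200, 55), (205, 58), (210, 59), (215, 58), (220, 58), (225, 59), (230, 54), (235, 77), (240, 119), (245, 127), (250, 127), (255, 122), (260, 110), (265, 87), (270, 97), (275, 92), (280, 107), (285, 116), (290, 121), (295, 122), (300, 123), (305, 120), (310, 116), (315, 104), (320, 94), (325, 86), (330, 99), (335, 123), (340, 128), (345, 128), (350, 124), (355, 81)]
```

Slip may be up to a third, so I'll carry it another 240° before checking.

```bash
f(){ grep -E "eef|contact"; }; python3 -m jog '-0.05 0.54 0 0;-0.14 0.52 0 0;-0.23 0.49 0 0;-0.31 0.44 0 0'|f; python3 -m jog '-0.38 0.38 0 0;-0.44 0.31 0 0;-0.49 0.23 0 0;-0.52 0.14 0 0'|f;  python3 -m jog '-0.54 0.05 0.03 0;-0.54 -0.05 0 0;-0.52 -0.14 0 0;-0.49 -0.23 0 0'|f
```

```text
eef_pos: [0.5222, 0.2803, 0.0285]
contact_force: [0.4, 1.4, 4.6]
eef_pos: [0.5095, 0.2634, 0.0286]
contact_force: [1.4, 0.8, 5.3]
eef_pos: [0.489, 0.2588, 0.0284]
contact_force: [2.9, -1.5, 5.1]
```

```bash
f(){ grep -E "clock|eef|contact"; }; python3 -m jog '-0.44 -0.31 0 0;-0.38 -0.38 0 0;-0.31 -0.44 0 0;-0.23 -0.49 0 0'|f; python3 -m jog '-0.14 -0.52 0 0;-0.05 -0.54 0 0;0.05 -0.54 -0.03 0;0.14 -0.52 0 0'|f;  python3 -m jog '0.23 -0.49 -0.03 0;0.31 -0.44 0 0;0.38 -0.38 0 0;0.44 -0.31 0 0'|f
```

```text
clock: 27.4
eef_pos: [0.4699, 0.2686, 0.0282]
contact_force: [1.9, -2.8, 5.8]
clock: 27.8
eef_pos: [0.4614, 0.2883, 0.0283]
contact_force: [0.5, -2.7, 6.4]
clock: 28.2
eef_pos: [0.4673, 0.3083, 0.0283]
contact_force: [-0.5, -2.9, 6.2]
```

```bash
python3 -m jog '0 0 0 0;0 0 -0.4 0;0 0 -4 0;0 0 -5 0;-2 0 -5 0;-3 0 -4 0;0 0 0 0;0 0 0 0'
cat > notch.py <<'E'
from look import *
st=arm.get_state(); im=arm.capture("wrist"); g=cv2.cvtColor(im,6); H=.058
def pol(img,ps,ax):
    return np.array([[cv2.getRectSubPix(img,(1,1),tuple(map(float,proj("wrist",[ax[0]+r*np.cos(q),ax[1]+r*np.sin(q),H],ps))))[0,0] for q in np.radians(np.arange(0,360,3))] for r in(.042,.044,.046)]).mean(0).astype(int)
def hub(img,ps):
    p=proj("wrist",[.491,.2885,H],ps);x0,y0=(p-18).astype(int);m=img[y0:y0+36,x0:x0+36]<110
    n,l,s,c=cv2.connectedComponentsWithStats(m.astype(np.uint8)); i=1+np.argmin([np.hypot(*(c[k]-18))-s[k,4]*.05 for k in range(1,n)])
    return ray("wrist",c[i]+[x0,y0],H,ps)[:2],s[i]
ax,s=hub(g,st); print(st["eef_pos"],ax,s); v=pol(g,st,ax)
# also stand colour test (blue>red) reveals stand seen through the notch
d=(im[:,:,0].astype(float)-im[:,:,2]); d=(d+100).clip(0,255).astype(np.uint8); w=pol(d,st,ax)
print([(3*i,int(v[i]),int(w[i])-100) for i in range(120)])
E
python3 notch.py
```

```text
clock: 29.0
eef_pos: [0.422, 0.2911, 0.2091]
tool_rot: [0.983, 0.185, 0.001, -0.0]
contact_force: [-1.4, -0.5, -0.1]
width: 0.0004
grasp_force: 0.0
[0.42196718 0.29111519 0.20910205] [0.48900703 0.28878505] [  9  11  19  19 279]
[(0, 184, 6), (3, 185, 6), (6, 184, 7), (9, 191, 6), (12, 187, 7), (15, 188, 7), (18, 188, 7), (21, 181, 6), (24, 193, 6), (27, 187, 6), (30, 183, 6), (33, 185, 6), (36, 182, 6), (39, 191, 6), (42, 185, 6), (45, 187, 6), (48, 194, 7), (51, 195, 7), (54, 142, 13), (57, 123, 17), (60, 123, 17), (63, 130, 16), (66, 183, 9), (69, 200, 6), (72, 183, 6), (75, 192, 7), (78, 192, 7), (81, 182, 6), (84, 192, 7), (87, 185, 7), (90, 190, 6), (93, 188, 7), (96, 183, 6), (99, 191, 7), (102, 187, 7), (105, 188, 6), (108, 188, 6), (111, 185, 7), (114, 192, 7), (117, 185, 6), (120, 188, 7), (123, 185, 6), (126, 186, 7), (129, 192, 7), (132, 187, 6), (135, 192, 6), (138, 192, 7), (141, 185, 7), (144, 192, 6), (147, 182, 7), (150, 184, 7), (153, 185, 6), (156, 184, 7), (159, 188, 6), (162, 186, 6), (165, 186, 7), (168, 187, 6), (171, 182, 7), (174, 194, 7), (177, 187, 6), (180
[... 195 characters left out ...]
, 193, 7), (222, 187, 6), (225, 193, 7), (228, 193, 7), (231, 189, 6), (234, 193, 7), (237, 185, 6), (240, 185, 7), (243, 189, 7), (246, 188, 7), (249, 189, 6), (252, 187, 6), (255, 191, 7), (258, 192, 7), (261, 185, 6), (264, 193, 7), (267, 185, 6), (270, 184, 7), (273, 190, 7), (276, 184, 6), (279, 193, 7), (282, 188, 7), (285, 188, 7), (288, 191, 6), (291, 182, 7), (294, 194, 7), (297, 186, 6), (300, 181, 6), (303, 188, 7), (306, 182, 6), (309, 193, 7), (312, 188, 7), (315, 184, 6), (318, 190, 7), (321, 183, 6), (324, 195, 7), (327, 185, 5), (330, 184, 6), (333, 187, 7), (336, 182, 6), (339, 194, 6), (342, 184, 6), (345, 185, 7), (348, 190, 7), (351, 182, 7), (354, 192, 6), (357, 188, 7)]
```

Run:
```python
from h import *
im=cv2.imread("pics/n1.png"); st=dict(eef_pos=[.4945,.2586,.0285],tool_rot=[.983,.185,0,0])
d=(im[:,:,0].astype(int)-im[:,:,2])
hub=[.4905,.2885]
for r in(.042,.044,.046):
    o=[]
    for a in range(-60,150,3):
        q=np.radians(a);u=proj("wrist",[hub[0]+r*np.cos(q),hub[1]+r*np.sin(q),.055],st).round().astype(int);o.append((a,int(d[u[1]-1:u[1]+2,u[0]-1:u[0]+2].mean())))
    print(r,[x for x in o if x[1]>9],o[::8])
```

```text
0.042 [] [(-60, 5), (-36, 6), (-12, 5), (12, 6), (36, 5), (60, 6), (84, 6), (108, 8), (132, 6)]
0.044 [] [(-60, 5), (-36, 6), (-12, 6), (12, 5), (36, 5), (60, 4), (84, 6), (108, 3), (132, 6)]
0.046 [] [(-60, 5), (-36, 6), (-12, 6), (12, 6), (36, 5), (60, 5), (84, 6), (108, 0), (132, 7)]
```

Run:
```python
from h import *
im=cv2.imread("pics/n1.png"); st=dict(eef_pos=[.4945,.2586,.0285],tool_rot=[.983,.185,0,0])
d=(im[:,:,0].astype(int)-im[:,:,2]);g=cv2.cvtColor(im,6)
for r in(.042,.045):
    for rng in(range(90,150,3),range(-60,90,3)):
        o=[]
        for a in rng:
            q=np.radians(a);u=proj("wrist",[.4905+r*np.cos(q),.2885+r*np.sin(q),.055],st).round().astype(int);o.append((a,int(d[u[1]-1:u[1]+2,u[0]-1:u[0]+2].mean()),int(g[u[1]-1:u[1]+2,u[0]-1:u[0]+2].mean())))
        print(r,o if rng[0]==90 else (min(x[1] for x in o),max(x[1] for x in o)))
```

```text
0.042 [(90, 6, 181), (93, 6, 182), (96, 7, 182), (99, 6, 182), (102, 7, 182), (105, 7, 181), (108, 8, 166), (111, 8, 155), (114, 8, 170), (117, 5, 173), (120, 7, 179), (123, 6, 180), (126, 6, 180), (129, 6, 180), (132, 6, 181), (135, 6, 181), (138, 6, 180), (141, 6, 181), (144, 6, 138), (147, 2, 35)]
0.042 (4, 7)
0.045 [(90, 5, 162), (93, 6, 164), (96, 5, 158), (99, 6, 172), (102, 5, 159), (105, 7, 182), (108, 1, 167), (111, -2, 152), (114, -1, 149), (117, -3, 122), (120, 5, 165), (123, 7, 183), (126, 6, 172), (129, 6, 175), (132, 7, 181), (135, 7, 176), (138, 7, 179), (141, 7, 179), (144, 5, 137), (147, 3, 55)]
0.045 (4, 7)
```

After 110° of travel the notch stood at about 112°, so the finger carries the wheel at roughly 0.8. The final notch angle of 58° then means about −502° (−8.8 rad). The wheel is at rest, the arm is clear and the pin is in the rest, so I'm handing in.

```bash
python3 -c "
from h import *
st=arm.get_state(); arm.capture('wrist')
for d in arm.recognise('wrist','pin')[:4]: print(d, ray('wrist',((d['bbox'][0]+d['bbox'][2])/2,d['bbox'][3]-6),.096,st))
print(arm.sign_off())"
```

```text
{'bbox': [133.0, 69.3, 162.2, 81.0], 'conf': 0.67} [0.48594798 0.44031325 0.096     ]
{'bbox': [180.1, 179.3, 201.3, 201.6], 'conf': 0.57} [0.37364076 0.35573353 0.096     ]
{'bbox': [225.6, 192.6, 236.8, 223.2], 'conf': 0.55} [0.36520901 0.30106868 0.096     ]
the job is handed in; nothing more can be done
None
```

I handed the job in at about 29 s: the lock pin is upright and fully down in the rest, and the wheel turned about 1.4 turns clockwise (about −8.8 rad) at 4–11 N and was left at rest; sign-off returned no verdict, and I viewed 12 pictures against the limit of 10.

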